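# Release the transport screw of a plate shaker

## Task

The sliding platform of the small plate shaker is locked for transport by the spring-loaded captive screw with the round knob. Gently pull the knob up against its spring, feel for the place where its thread can be entered, unscrew it counter-clockwise (seen from above) all the way out to its stop so that it stays parked up, without forcing the ferrule it sits in; then slide the platform by its black handle away from the screw to its end stop and let go, leaving the other things where they are.

Things in the scene. Friction and masses are not known exactly. Their poses are not given: they have to be found in the camera images.
- shaker: plate shaker, a white box 140 (x) x 250 (y) x 36 mm high, fixed to the bench; origin at the centre of its underside, z up, -x is the front with display and dial. A small aluminium tower (50 x 48 mm, flat top at z 66 mm) stands over its -y end, centred at y -90 mm, and carries a steel ferrule and the captive screw
- knob_grip (a point): point on the upright axis of the screw's round knurled dark steel knob (36 mm across, 24 mm high), 14 mm above its underside, 10 mm below its top; 108 mm above the bench when the screw is down. Rises with the screw; its axes stay those of the shaker and do not turn with the knob, whose angle is not measured
- screw (a joint): lift of the captive screw out of its ferrule in m: 0 held down by its spring (seated in the ferrule; 4.0 N, growing 0.2 N per mm), about 0.0133 parked at the top of the thread. Below 2.5 mm the knob turns freely and endlessly (0.03 N m friction). Let go on the thread it stays; let go off the thread it springs down, its angle kept. Its shank frees the platform above 9.5 mm
- ferrule_top (a point): centre of the ferrule's top face at rest (steel, 28 mm across, 26 mm high, top 92 mm above the bench). Inside are two thread openings half a turn apart, each 0.5 rad wide, at an unknown angle to the knob. Elsewhere a pin on the screw meets the ferrule at lift 2.5 to 3 mm, and pulling on only strains the ferrule; turned so, it rubs along until it reaches an opening, where the pull drops
- thread_start (a point): point on the screw axis in the ferrule, 77 mm above the bench. In an opening the screw lifts freely to a roof at 11 mm. Lifted 9 to 10.5 mm and turned counter-clockwise (from above) up to 0.7 rad, its pin runs onto the thread at lift 8.5 mm. Turned on at less lift, or clockwise, the pin jams on a wall
- thread_end (a point): point on the screw axis in the ferrule, 83 mm above the bench. On the thread, each rad of counter-clockwise turn raises the screw 3.4 mm, over 1.6 rad, to lift 14 mm; then 0.25 rad of level thread and a hard stop. There is 2.5 mm of vertical play above the thread; a hand that does not rise along strains the ferrule
- ferrule (a joint): axial give of the ferrule on its rubber seat in m, up is positive, 0 when the hand is off; 4 N per mm of the hand's pull or push, so that the knob rises by this and the screw's lift together. More than 0.0045 either way (18 N) damages it
- ferrule_twist (a joint): twist strain of the ferrule on its rubber seat in rad, counter-clockwise from above is positive, 0 at rest; 0.8 N m per rad. More than 0.35 either way (0.28 N m) damages it
- platform (a joint): slide of the platform in m along the shaker's +y, away from the screw: 0 as locked for transport, 0.045 at the end stop; about 2 N of friction, stays where it is left
- handle (a point): point on the platform's upright black handle, a block 46 mm (shaker x) x 14 mm (shaker y) x 34 mm high, standing 50 to 84 mm above the bench in the middle of the platform; the point is on its upright mid-axis, 10 mm below its top. The platform's upper face is at 51.5 mm above the bench, its two low side rails (at x +-54 mm) end at 57 mm
- timer: small white kitchen-style timer 60 x 68 x 21 mm, a bystander; origin at the centre of its underside
- petri: petri dish 62 mm across, 15 mm high, a bystander; origin at the centre of its underside
- tape: roll of tape 75 mm across, 24 mm high, lying flat, a bystander; origin at the centre of its underside
- forceps: metal forceps 14 x 128 x 6 mm, a bystander; origin at the centre of its underside
- beaker: clear beaker 53 mm across, 67 mm high, a bystander; origin at the centre of its underside

How it is judged (in metres and radians):
On the way, in this order (a step that is already met when the one before it is completed fails the run):
1. the screw is pulled out into the thread's entry (value of joint screw above 0.0075 m and value of joint platform below 0.004 m), for 0.2 s.
2. the screw is unscrewed to its parked height (value of joint screw above 0.0122 m and value of joint platform below 0.004 m), for 0.3 s.
3. the platform is slid to its end stop (value of joint platform above 0.041 m), for 0.2 s.
At the end, for the whole second after the job is handed in: the screw stays parked at a lift of more than 12.2 mm by itself and the platform rests within 4 mm of its end stop (value of joint screw above 0.0122 m and value of joint platform above 0.041 m and velocity of joint platform below 0.01 m/s); the robot touches nothing.
It fails at once if the ferrule is strained axially by more than 4.5 mm (18 N) (value of joint ferrule above 0.0045 m or value of joint ferrule below -0.0045 m).
It fails at once if the ferrule is twisted by more than 0.35 rad (0.28 N m) (value of joint ferrule_twist above 0.35 rad or value of joint ferrule_twist below -0.35 rad).
It fails at once if a bystander is moved by more than 25 mm (distance of any of timer, petri, tape, forceps, beaker from where it was at the start of the episode above 0.025 m).
It also fails if it takes over 72 s, if anything falls off the work surface, if the arm or the gripper's body presses on something with over 40 N, if the wrist force passes 120 N, or if a joint passes its speed limit or range.

## Robot

A 6-joint arm with a two-finger parallel gripper is mounted at the origin on a cart in front of the work surface, level with it; the furniture and walls round the work are solid. World frame = base frame: x ahead of the robot, y to its left, z up, the work surface at z = 0. Lengths are in m, angles in degrees, forces in N, time in s.
With the tool pointing down it reaches from about 0.4 to 0.825 m from the base axis. Payload 7 kg.
Tool frame: the origin (TCP) lies on the centre line of the jaws, within the pads' length; the fingertips stand r.tip_reach ahead of it and the grasp point (between the pads) is the TCP (r.tip_reach is the distance from the TCP to the fingertips, in m); z points along the fingers, y is the line along which they close (so a half turn about z gives the same grasp; the last joint's range is limited). The gripper opens to 88 mm and grips with 3 to 60 N. Pads are 19 mm wide; open, the fingers measure 130 mm over their backs; the gripper's body (78 mm by 193 mm) begins 47 mm behind the grasp point.
Start: joints at [-57.462, 20.546, 0.682, 0, -70.136, -16.507], TCP at [0.186, -0.649, 0.246] pointing down, gripper open.
Joint ranges: [-176.03, 176.03], [-82.01, 121.73], [-58.28, 71.71], [-173.87, 95.51], [-174.79, -0.11], [-173.66, 173.66]. Speed limits (degrees/s): [136.94, 136.94, 172.46, 180, 180, 180].

## Interface

Orientations are given as [roll, pitch, yaw] about the fixed x, y, z axes, in that order (R = Rz(yaw) Ry(pitch) Rx(roll)).
In Python, from plant import sensors, cams, r gives the robot as it stands.
- The arm moves only by the tool drive_tool, never from a script. Its argument "rows" is a list of rows, each an object of numbers: "fingers": the gripper's target within -1 to 1 (fully open at 1, half-way at 0, shut at -1); "x", "y", "z": the shift along the tool's x, y, z in m; "spin": the turn about the tool's z in rad. A call has 1 to 10 rows; each row is the pose to reach, as a shift and turn from the pose commanded when the call began, along the tool's axes at that moment; what a row does not reach only later rows make up. A row lasts 1/8 s, in which the tool goes at most 62.5 mm and 10.7 degrees, less where a joint would pass 70% of its speed; a pose out of reach is approached as far as the arm can. A call with a gripper value outside its range is refused whole. The fingers move at their own pace and stop on an object; "newtons" is the grip in N (left out, the last holds). Time passes only in rows, so rows that repeat a pose let the fingers close. It gives the time, the measured TCP pose, the force, the opening and the grip force at its end, in the units of the state.
- sensors.get_state(): the state, without advancing time (a new reading comes with each control period).
- cams.capture(name): name is "side" or "top" or "wrist"; returns a dict with "pixels" (480x640x3 uint8, red, green, blue), "intrinsics" (3x3 intrinsics, pixels), "eye" and "orientation" of the camera in the world; the wrist camera has in their place "T_tool_cam" (4x4, takes a point from camera to tool coordinates, whose origin is the TCP and whose axes are the flange's). Camera axes: x right, y up, looking along -z (the intrinsics and any distortion apply to the point x, -y, -z); pixel columns grow to the right and rows downward; lengths in m; the calibration is good to about 2 mm. The wrist camera is an equidistant fisheye: a pixel r from the principal point sees the ray r / f radians off the axis. A picture is of the moment at which its call begins: read the wrist's pose just before it. There is no depth.
- r.close_job(): hands the job in; it is judged then, once.
The state is a dict: "time_s": time; "joints": joint angles; "qd": joint speeds; "joint_torque": joint torques, N m; "tcp_pos": TCP position; "eef_rot": TCP orientation; "contact_force": force on the tool from outside, world axes, zero at the start; "moment": the same for the moment, N m; "gripper_width": finger opening in m; "gripper_force": force on a finger pad.
Only numpy, scipy, OpenCV 4.12 (cv2) and the standard library are available. Lean on these libraries where they do the work, as an engineer would, in place of code of your own. Each camera call takes 0.05 s, during which the arm holds its last target. There are 200 camera calls.

## Working session

There is one attempt and no reset: what is moved stays moved. The work goes in short steps, Python scripts to look and compute and a tool call to move; the robot and the scene stay as the last step left them, time stands still between calls to the robot, and variables do not carry over. Pictures are saved under pics/ and viewed, at most 10 in all, crops included, and the job is handed in when it is done.

Besides the shell and the picture viewer there is one more tool, called after "Request:" as name([rows], argument=value, ...), one row to a line, values as JSON. drive_tool: Moves the arm, as the interface text tells. Its arguments: {"type":"object","properties":{"rows":{"type":"array"},"newtons":{"type":"number"}},"required":["rows"]}

```bash
mkdir -p pics; ls; cat > h.py <<'E'
from plant import sensors, cams, r
import numpy as np, cv2
def snap(n,f):
    c=cams.capture(n); cv2.imwrite('pics/'+f,cv2.cvtColor(c['pixels'],cv2.COLOR_RGB2BGR)); return c
def ray(c,u,v):
    K=np.array(c['intrinsics']); d=np.array([(u-K[0,2])/K[0,0],-(v-K[1,2])/K[1,1],-1])
    return np.array(c['eye']),np.array(c['orientation'])@d
def atz(c,u,v,z):
    e,d=ray(c,u,v); return e+d*(z-e[2])/d[2]
def proj(c,p):
    q=np.array(c['orientation']).T@(np.array(p)-np.array(c['eye'])); K=np.array(c['intrinsics'])
    return K[0,0]*q[0]/-q[2]+K[0,2], K[1,1]*-q[1]/-q[2]+K[1,2]
E
python3 - <<'E'
from h import *
print(sensors.get_state(), r.tip_reach)
for n in ('top','side'):
    c=snap(n,n+'0.png'); print(n,{k:v for k,v in c.items() if k!='pixels'})
E
```

```text
pics
{'time_s': 0.0, 'joints': array([-5.74606899e+01,  2.05912086e+01,  6.33213280e-01, -1.95663895e-02,
       -7.01344403e+01, -1.65079801e+01]), 'qd': array([-0.00670462, -0.03524984,  0.03537085, -0.04162593,  0.01310543,
        0.10093582]), 'joint_torque': array([-6.23352043e-04, -5.82719493e+01,  2.93066007e+01,  6.99758694e+00,
        6.94809831e-03, -1.70301364e-04]), 'tcp_pos': array([ 0.18627147, -0.64831738,  0.24462269]), 'eef_rot': array([ 1.79906148e+02, -8.63257381e-03, -1.63975327e+02]), 'contact_force': array([ 1.02543467, -0.63554433,  0.48360308]), 'moment': array([-0.00447299, -0.00870735,  0.00630509]), 'gripper_force': 0.0, 'gripper_width': 0.08737668363897855} 0.019
top {'intrinsics': array([[501.85294266,   0.        , 322.97361453],
       [  0.        , 501.85294266, 235.59596644],
       [  0.        ,   0.        ,   1.        ]]), 'eye': array([0.46014445, 0.09025284, 1.39940174]), 'orientation': array([  5.57336661,   0.61611027, -88.61862389])}
side {'intrinsics': array([[508.86534401,   0.        , 329.37784782],
       [  0.        , 508.86534401, 235.4551742 ],
       [  0.        ,   0.        ,   1.        ]]), 'eye': array([-0.04893743,  1.02771722,  0.67388317]), 'orientation': array([  62.9117357 ,   -0.29190326, -145.0099656 ])}
```

```bash
sed -i 's/^def snap/from scipy.spatial.transform import Rotation as Ro\ndef snap/; s/c=cams.capture(n); /c=cams.capture(n)\n    if "orientation" in c: c["orientation"]=Ro.from_euler("xyz",c["orientation"],degrees=True).as_matrix()\n    /' h.py; head -8 h.py
```

```text
from plant import sensors, cams, r
import numpy as np, cv2
from scipy.spatial.transform import Rotation as Ro
def snap(n,f):
    c=cams.capture(n)
    if "orientation" in c: c["orientation"]=Ro.from_euler("xyz",c["orientation"],degrees=True).as_matrix()
    cv2.imwrite('pics/'+f,cv2.cvtColor(c['pixels'],cv2.COLOR_RGB2BGR)); return c
def ray(c,u,v):
```

View pics/top0.png

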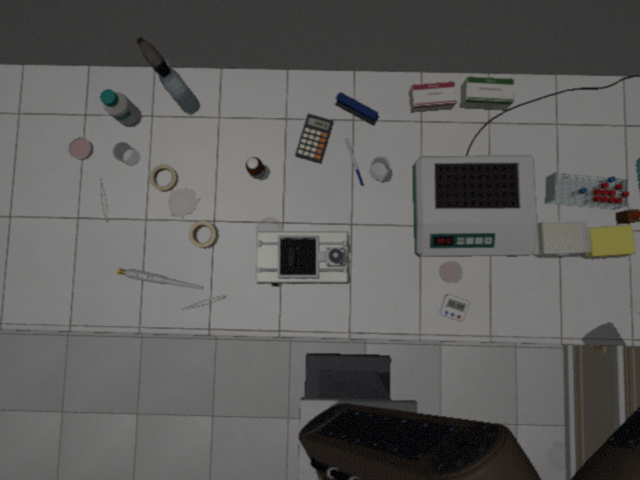

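View pics/side0.png

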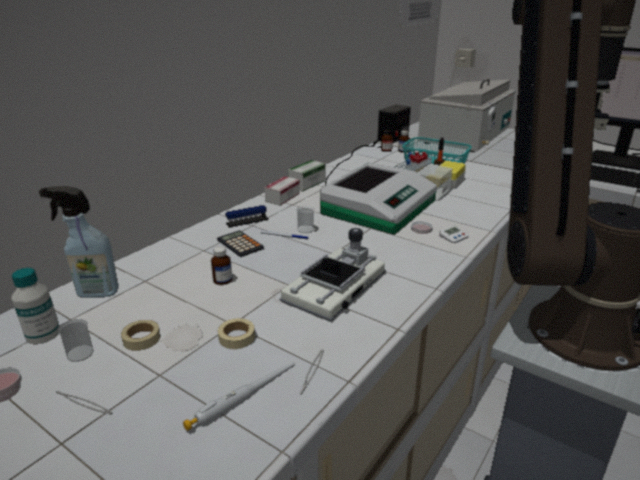

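```bash
python3 - <<'E'
from h import *
c=snap('top','t1.png'); s=snap('side','s1.png')
for u,v,z in [(337,255,.118),(258,234,.036),(349,233,.036),(350,282,.036),(258,284,.036)]: print(u,v,atz(c,u,v,z))
print(atz(s,355,234,.118))
a=cv2.imread('pics/t1.png')[222:297,245:365]; b=cv2.imread('pics/s1.png')[220:320,270:400]
a=cv2.resize(a,(720,450)[:2],interpolation=cv2.INTER_CUBIC); b=cv2.resize(b,None,fx=5,fy=5,interpolation=cv2.INTER_CUBIC)
cv2.imwrite('pics/t1c.png',a); cv2.imwrite('pics/s1c.png',b)
E
```

```text
337 255 [0.5358485  0.07000925 0.118     ]
258 234 [0.59308953 0.2858548  0.036     ]
349 233 [0.60155879 0.03726106 0.036     ]
350 282 [0.46846016 0.0320189  0.036     ]
258 284 [0.45707829 0.28086081 0.036     ]
[0.52608823 0.09339571 0.118     ]
```

View pics/t1c.png

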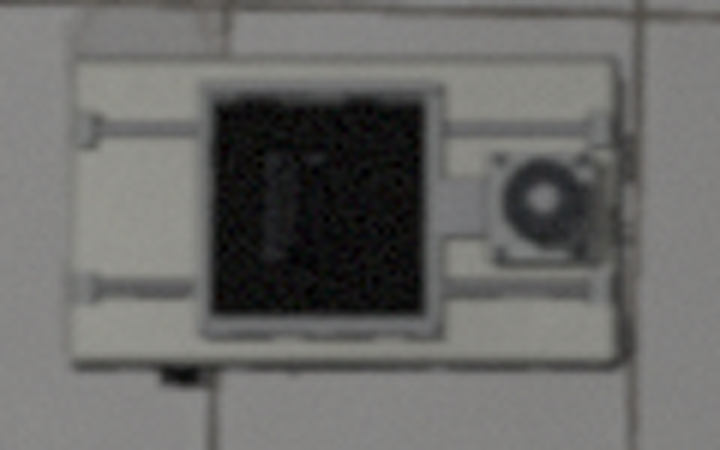

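The top view shows the shaker's top face from about (257,232) to (348,282), with the knob at (335.5,255) and the handle near (291,256). Edge lengths come out at 0.249 and 0.134 m, which fits the given size, so the arm can move above the knob.

Request:
drive_tool([
  {"x": -0.04, "y": 0.045, "fingers": 1},
  {"x": -0.08, "y": 0.09, "fingers": 1},
  {"x": -0.12, "y": 0.135, "fingers": 1},
  {"x": -0.16, "y": 0.18, "fingers": 1},
  {"x": -0.2, "y": 0.225, "fingers": 1},
  {"x": -0.24, "y": 0.27, "fingers": 1},
  {"x": -0.28, "y": 0.315, "fingers": 1},
  {"x": -0.32, "y": 0.36, "fingers": 1},
  {"x": -0.36, "y": 0.405, "fingers": 1},
  {"x": -0.4, "y": 0.45, "fingers": 1},
])

```text
invalid input
```

Request:
drive_tool([
  {"x": -0.04, "y": 0.045, "spin": 0.17},
  {"x": -0.08, "y": 0.09, "spin": 0.34},
  {"x": -0.11, "y": 0.12, "spin": 0.51},
  {"x": -0.134, "y": 0.146, "spin": 0.68},
  {"x": -0.134, "y": 0.146, "spin": 0.85},
  {"x": -0.134, "y": 0.146, "spin": 1.02},
  {"x": -0.134, "y": 0.146, "spin": 1.19},
  {"x": -0.134, "y": 0.146, "spin": 1.36},
  {"x": -0.134, "y": 0.146, "spin": 1.36},
  {"x": -0.134, "y": 0.146, "spin": 1.36},
])

```text
invalid input
```

```bash
python3 - <<'E'
from h import *
s=sensors.get_state(); print(s)
c=snap('wrist','w1.png'); print({k:v for k,v in c.items() if k!='pixels'})
E
```

```text
{'time_s': 0.2, 'joints': array([-5.74614637e+01,  2.05777133e+01,  6.52974181e-01, -9.98912429e-03,
       -7.01375475e+01, -1.65065326e+01]), 'qd': array([ 0.05642257, -0.0848082 ,  0.07470054,  0.03144653, -0.03077865,
        0.05175345]), 'joint_torque': array([ 1.03539456e-03, -5.82556772e+01,  2.92986774e+01,  6.99284926e+00,
        8.25237483e-03, -1.34201650e-04]), 'tcp_pos': array([ 0.18630065, -0.6484843 ,  0.24495532]), 'eef_rot': array([ 1.79937612e+02, -8.69307357e-03, -1.63971391e+02]), 'contact_force': array([-0.78092359, -0.38319085,  0.18052519]), 'moment': array([-0.02356895, -0.00912181, -0.02416695]), 'gripper_force': 0.0, 'gripper_width': 0.08744207787398965}
{'intrinsics': array([[371.64829954,   0.        , 321.65577204],
       [  0.        , 371.64829954, 242.55319152],
       [  0.        ,   0.        ,   1.        ]]), 'T_tool_cam': array([[-1.03439462e-04,  9.67425518e-01,  2.53155796e-01,
         6.84203627e-02],
       [ 9.99999846e-01, -3.80531450e-05,  5.54018639e-04,
        -4.35948471e-04],
       [ 5.45605143e-04,  2.53155814e-01, -9.67425365e-01,
        -1.38566321e-01],
       [ 0.00000000e+00,  0.00000000e+00,  0.00000000e+00,
         1.00000000e+00]])}
```

View pics/w1.png

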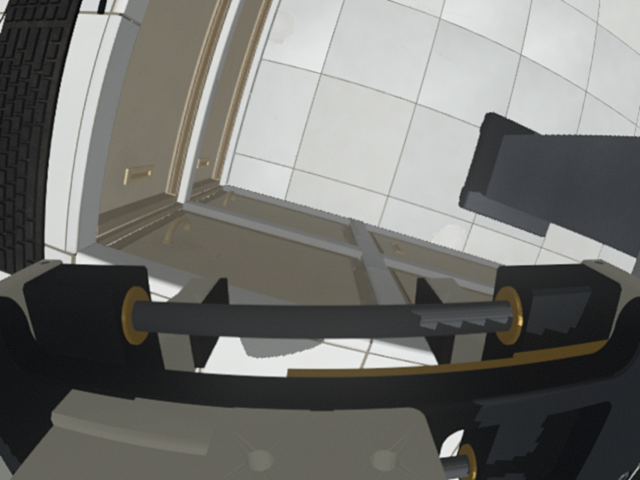

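The picture still shows the start pose, with the fingers at (215,320) and (440,320) and floor behind, because both moves were refused. I'll resend them with every key in each row.

Request:
drive_tool([
  {"fingers": 1, "x": -0.04, "y": 0.045, "z": 0, "spin": 0},
  {"fingers": 1, "x": -0.08, "y": 0.09, "z": 0, "spin": 0},
  {"fingers": 1, "x": -0.12, "y": 0.135, "z": 0, "spin": 0},
  {"fingers": 1, "x": -0.16, "y": 0.18, "z": 0, "spin": 0},
  {"fingers": 1, "x": -0.2, "y": 0.225, "z": 0, "spin": 0},
  {"fingers": 1, "x": -0.24, "y": 0.27, "z": 0, "spin": 0},
  {"fingers": 1, "x": -0.28, "y": 0.315, "z": 0, "spin": 0},
  {"fingers": 1, "x": -0.32, "y": 0.36, "z": 0, "spin": 0},
  {"fingers": 1, "x": -0.36, "y": 0.405, "z": 0, "spin": 0},
  {"fingers": 1, "x": -0.4, "y": 0.45, "z": 0, "spin": 0},
], newtons=30)

```text
time_s: 1.5
tcp_pos: [0.4471, -0.1038, 0.246]
eef_rot: [-180.0, 0.1, -163.9]
contact_force: [1.4, -0.8, -0.2]
gripper_width: 0.0876
gripper_force: 0.0
```

Request:
drive_tool([
  {"fingers": 1, "x": -0.04, "y": 0.045, "z": 0, "spin": 0.17},
  {"fingers": 1, "x": -0.08, "y": 0.09, "z": 0, "spin": 0.34},
  {"fingers": 1, "x": -0.11, "y": 0.12, "z": 0, "spin": 0.51},
  {"fingers": 1, "x": -0.134, "y": 0.146, "z": 0, "spin": 0.68},
  {"fingers": 1, "x": -0.134, "y": 0.146, "z": 0, "spin": 0.85},
  {"fingers": 1, "x": -0.134, "y": 0.146, "z": 0, "spin": 1.02},
  {"fingers": 1, "x": -0.134, "y": 0.146, "z": 0, "spin": 1.19},
  {"fingers": 1, "x": -0.134, "y": 0.146, "z": 0, "spin": 1.36},
  {"fingers": 1, "x": -0.134, "y": 0.146, "z": 0, "spin": 1.36},
])

```text
time_s: 2.62
tcp_pos: [0.5445, 0.0501, 0.2443]
eef_rot: [179.8, -2.1, 119.8]
contact_force: [0.5, 0.4, 0.0]
gripper_width: 0.0877
gripper_force: 0.0
```

```bash
cat >> h.py <<'E'
def wproj(c,s,p):
    T=np.eye(4); T[:3,:3]=Ro.from_euler('xyz',s['eef_rot'],degrees=True).as_matrix(); T[:3,3]=s['tcp_pos']
    q=np.linalg.inv(T@c['T_tool_cam'])@np.r_[p,1]; d=np.array([q[0],-q[1],-q[2]]); K=c['intrinsics']
    th=np.arctan2(np.hypot(d[0],d[1]),d[2]); k=th/np.hypot(d[0],d[1])*K[0,0]; return d[0]*k+K[0,2],d[1]*k+K[1,2]
def watz(c,s,u,v,z):
    T=np.eye(4); T[:3,:3]=Ro.from_euler('xyz',s['eef_rot'],degrees=True).as_matrix(); T[:3,3]=s['tcp_pos']; T=T@c['T_tool_cam']
    K=c['intrinsics']; a,b=u-K[0,2],v-K[1,2]; rr=np.hypot(a,b); th=rr/K[0,0]
    d=T[:3,:3]@np.array([np.sin(th)*a/rr,-np.sin(th)*b/rr,-np.cos(th)]); e=T[:3,3]; return e+d*(z-e[2])/d[2]
E
python3 - <<'E'
from h import *
s=sensors.get_state(); print(s['time_s'],s['joints'],s['tcp_pos'],s['eef_rot'],s['contact_force'],s['moment'])
c=snap('wrist','w2.png'); print(wproj(c,s,[.535,.072,.118]))
E
```

```text
2.625 [  24.32211747    8.9491966   -14.29397884   -2.27090836  -66.72439616
 -173.58109675] [0.54454035 0.05014826 0.24433792] [179.75063275  -2.07162634 119.84866118] [0.53439978 0.35255428 0.00721381] [-0.18223249 -0.04555264  0.04596733]
(np.float64(325.4258620405656), np.float64(214.24778719163365))
```

View pics/w2.png

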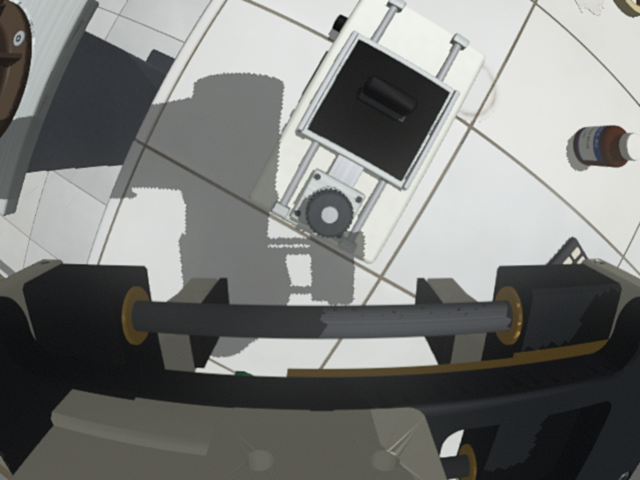

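The knob's top centre is at (330,215) and the handle top at (390,95), both close to what I predicted. Joint 6 sits at its lower limit, so nearly its whole range is free for counter-clockwise turning; I'll back off slightly.

```bash
python3 - <<'E'
from h import *
s=sensors.get_state(); c=cams.capture('wrist')
print(watz(c,s,330,214.5,.118), watz(c,s,390,93,.084), wproj(c,s,[.535,.072,.118]))
E
```

```text
[0.53769936 0.07378379 0.118     ] [0.53291917 0.18160826 0.084     ] (np.float64(325.5532007832825), np.float64(214.77395738062862))
```

Request:
drive_tool([
  {"fingers": 1, "x": 0, "y": 0, "z": 0, "spin": -0.17},
  {"fingers": 1, "x": 0, "y": 0, "z": 0, "spin": -0.25},
  {"fingers": 1, "x": 0, "y": 0, "z": 0.04, "spin": -0.25},
  {"fingers": 1, "x": 0, "y": 0, "z": 0.06, "spin": -0.25},
  {"fingers": 1, "x": 0, "y": 0, "z": 0.06, "spin": -0.25},
  {"fingers": 1, "x": 0, "y": 0, "z": 0.06, "spin": -0.25},
])

```text
time_s: 3.48
tcp_pos: [0.5438, 0.0535, 0.1855]
eef_rot: [179.2, -1.9, 134.3]
contact_force: [-0.7, 0.4, 0.4]
gripper_width: 0.0876
gripper_force: 0.0
```

```bash
cat > st.py <<'E'
from h import *
s=sensors.get_state()
for k in ('time_s','joints','tcp_pos','eef_rot','contact_force','moment','gripper_width','gripper_force'): print(k,np.round(s[k],4))
E
python3 st.py; python3 - <<'E'
from h import *
s=sensors.get_state(); c=snap('wrist','w3.png'); print(wproj(c,s,[.535,.072,.118]))
E
```

```text
time_s 3.475
joints [  24.7223   11.6087  -19.1229   -2.3764  -59.1568 -159.1727]
tcp_pos [0.5438 0.0535 0.1855]
eef_rot [179.1895  -1.877  134.3464]
contact_force [-0.715   0.4253  0.4297]
moment [-0.2134 -0.0882 -0.0462]
gripper_width 0.0876
gripper_force 0.0
(np.float64(332.9580217891495), np.float64(236.32912708242426))
```

View pics/w3.png

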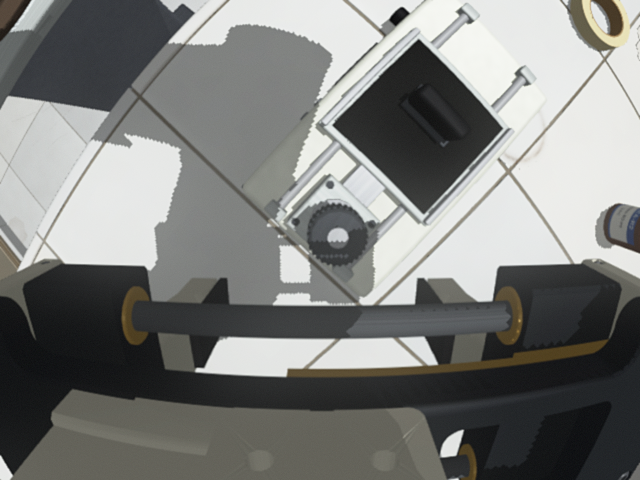

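The knob's top centre is at (338,237) and the handle at (434,112). The tool is tilted about 2°, which is small enough to accept. I'll compute the approach.

```bash
python3 - <<'E'
from h import *
s=sensors.get_state(); c=cams.capture('wrist')
k=watz(c,s,338,236.5,.118); print(k)
R=Ro.from_euler('xyz',s['eef_rot'],degrees=True).as_matrix()
for z in (.135,.111): print(R.T@(np.r_[k[:2],z]-s['tcp_pos']))
print(R)
E
```

```text
[0.53738523 0.07391657 0.118     ]
[0.01756766 0.00884214 0.05148956]
[0.01678595 0.00848925 0.07547423]
[[-0.69849211  0.7155131  -0.01223799]
 [ 0.71487612  0.69844455  0.03357597]
 [ 0.0325716   0.0147039  -0.99936124]]
```

Request:
drive_tool([
  {"fingers": 1, "x": 0.009, "y": 0.0045, "z": 0.01, "spin": 0},
  {"fingers": 1, "x": 0.0175, "y": 0.0088, "z": 0.03, "spin": 0},
  {"fingers": 1, "x": 0.0172, "y": 0.0086, "z": 0.05, "spin": 0},
  {"fingers": 1, "x": 0.0168, "y": 0.0085, "z": 0.065, "spin": 0},
  {"fingers": 1, "x": 0.0168, "y": 0.0085, "z": 0.075, "spin": 0},
  {"fingers": 1, "x": 0.0168, "y": 0.0085, "z": 0.075, "spin": 0},
  {"fingers": 1, "x": 0.0168, "y": 0.0085, "z": 0.075, "spin": 0},
])

```text
time_s: 4.45
tcp_pos: [0.537, 0.0736, 0.1107]
eef_rot: [179.2, -1.9, 134.3]
contact_force: [-0.1, 0.7, 0.5]
gripper_width: 0.0877
gripper_force: 0.0
```

Request:
drive_tool([
  {"fingers": 0, "x": 0, "y": 0, "z": 0, "spin": 0},
  {"fingers": 0, "x": 0, "y": 0, "z": 0, "spin": 0},
  {"fingers": -1, "x": 0, "y": 0, "z": 0, "spin": 0},
  {"fingers": -1, "x": 0, "y": 0, "z": 0, "spin": 0},
  {"fingers": -1, "x": 0, "y": 0, "z": 0, "spin": 0},
  {"fingers": -1, "x": 0, "y": 0, "z": 0, "spin": 0},
], newtons=25)

```text
time_s: 5.2
tcp_pos: [0.5372, 0.074, 0.1104]
eef_rot: [179.2, -1.9, 134.3]
contact_force: [0.2, 1.4, 1.5]
gripper_width: 0.0353
gripper_force: 25.0
```

```bash
python3 st.py
```

```text
time_s 5.2
joints [  27.0723   15.8412  -24.7047   -2.7259  -49.2527 -161.0052]
tcp_pos [0.5372 0.074  0.1104]
eef_rot [179.1656  -1.9031 134.3052]
contact_force [0.1835 1.3931 1.4622]
moment [0.1948 0.2953 0.0477]
gripper_width 0.0353
gripper_force 25.0005
```

Request:
drive_tool([
  {"fingers": -1, "x": 0, "y": 0, "z": -0.001, "spin": 0},
  {"fingers": -1, "x": 0, "y": 0, "z": -0.002, "spin": 0},
  {"fingers": -1, "x": 0, "y": 0, "z": -0.002, "spin": 0},
  {"fingers": -1, "x": 0, "y": 0, "z": -0.002, "spin": 0},
])

```text
time_s: 5.7
tcp_pos: [0.5371, 0.0739, 0.1122]
eef_rot: [179.2, -1.9, 134.3]
contact_force: [3.7, 3.9, -5.5]
gripper_width: 0.0357
gripper_force: 25.0
```

Request:
drive_tool([
  {"fingers": -1, "x": 0, "y": 0, "z": -0.001, "spin": 0},
  {"fingers": -1, "x": 0, "y": 0, "z": -0.002, "spin": 0},
  {"fingers": -1, "x": 0, "y": 0, "z": -0.002, "spin": 0},
  {"fingers": -1, "x": 0, "y": 0, "z": -0.002, "spin": 0},
])

```text
time_s: 6.2
tcp_pos: [0.537, 0.0738, 0.1142]
eef_rot: [179.2, -1.9, 134.3]
contact_force: [3.5, 4.7, -4.4]
gripper_width: 0.0351
gripper_force: 25.0
```

```bash
python3 st.py
```

```text
time_s 6.2
joints [  27.0615   15.5757  -24.4775   -2.7209  -49.7701 -161.0233]
tcp_pos [0.537  0.0738 0.1142]
eef_rot [179.1856  -1.9221 134.2976]
contact_force [ 3.4807  4.701  -4.4301]
moment [ 1.2363 -1.2682 -0.0411]
gripper_width 0.0351
gripper_force 24.9993
```

Request:
drive_tool([
  {"fingers": -1, "x": 0, "y": 0, "z": -0.001, "spin": 0},
  {"fingers": -1, "x": 0, "y": 0, "z": -0.001, "spin": 0},
  {"fingers": -1, "x": 0, "y": 0, "z": -0.001, "spin": 0},
])

```text
time_s: 6.58
tcp_pos: [0.537, 0.0739, 0.115]
eef_rot: [179.2, -1.9, 134.3]
contact_force: [4.1, 5.5, -6.5]
gripper_width: 0.0353
gripper_force: 25.0
```

```bash
python3 st.py
```

```text
time_s 6.575
joints [  27.0583   15.5248  -24.4216   -2.7254  -49.8822 -161.0247]
tcp_pos [0.537  0.0739 0.115 ]
eef_rot [179.1886  -1.9302 134.294 ]
contact_force [ 4.1197  5.528  -6.5496]
moment [ 1.2264 -1.5579 -0.0681]
gripper_width 0.0353
gripper_force 24.999
```

Request:
drive_tool([
  {"fingers": -1, "x": 0, "y": 0, "z": -0.001, "spin": 0},
  {"fingers": -1, "x": 0, "y": 0, "z": -0.001, "spin": 0},
  {"fingers": -1, "x": 0, "y": 0, "z": -0.001, "spin": 0},
])

```text
time_s: 6.95
tcp_pos: [0.537, 0.0738, 0.1157]
eef_rot: [179.2, -1.9, 134.3]
contact_force: [5.0, 3.8, -8.6]
gripper_width: 0.0355
gripper_force: 25.0
```

```bash
cat > av.py <<'E'
from h import *
L=[]
for i in range(5):
    c=cams.capture('wrist'); s=sensors.get_state(); L.append(np.r_[s['tcp_pos'],s['contact_force'],s['moment']])
print(s['time_s'],np.round(np.mean(L,0),4), s['eef_rot'][2], s['joints'][5], s['gripper_width'])
E
python3 av.py
```

```text
7.2 [ 0.537   0.0738  0.1157  5.0379  4.3372 -8.5951  1.3378 -1.8274 -0.0493] 134.28597097701558 -161.0289808284111 0.03532319048700475
```

The pull rose about 3 N/mm to 8.6 N, so the pin is against the ferrule with roughly 2 mm of strain. I'll turn counter-clockwise at this height and watch for the pull to drop.

Request:
drive_tool([
  {"fingers": -1, "x": 0, "y": 0, "z": 0, "spin": -0.05},
  {"fingers": -1, "x": 0, "y": 0, "z": 0, "spin": -0.1},
  {"fingers": -1, "x": 0, "y": 0, "z": 0, "spin": -0.15},
  {"fingers": -1, "x": 0, "y": 0, "z": 0, "spin": -0.2},
  {"fingers": -1, "x": 0, "y": 0, "z": 0, "spin": -0.25},
  {"fingers": -1, "x": 0, "y": 0, "z": 0, "spin": -0.3},
  {"fingers": -1, "x": 0, "y": 0, "z": 0, "spin": -0.3},
])

```text
time_s: 8.07
tcp_pos: [0.5367, 0.0735, 0.1156]
eef_rot: [178.7, -1.6, 151.5]
contact_force: [4.8, 4.1, -8.0]
gripper_width: 0.0353
gripper_force: 25.0
```

```bash
python3 av.py
```

```text
8.325 [ 0.5367  0.0735  0.1156  4.352   3.3815 -8.1916  0.7263 -1.6509 -0.0517] 151.47622826325852 -143.84263853518738 0.03541336368653891
```

Request:
drive_tool([
  {"fingers": -1, "x": 0, "y": 0, "z": 0, "spin": -0.06},
  {"fingers": -1, "x": 0, "y": 0, "z": 0, "spin": -0.12},
  {"fingers": -1, "x": 0, "y": 0, "z": 0, "spin": -0.18},
  {"fingers": -1, "x": 0, "y": 0, "z": 0, "spin": -0.24},
  {"fingers": -1, "x": 0, "y": 0, "z": 0, "spin": -0.3},
  {"fingers": -1, "x": 0, "y": 0, "z": 0, "spin": -0.3},
])

```text
time_s: 9.07
tcp_pos: [0.5366, 0.073, 0.116]
eef_rot: [178.3, -1.2, 168.7]
contact_force: [4.0, 0.9, -5.7]
gripper_width: 0.035
gripper_force: 25.0
```

```bash
python3 av.py
```

```text
9.325 [ 0.5366  0.073   0.1161  4.0093  0.1924 -5.232  -0.5773 -1.4074 -0.0128] 168.63188417729376 -126.69620702381202 0.035461717611280044
```

The pull dropped to 5.2 N, so this is an opening. I'll lift further in it.

Request:
drive_tool([
  {"fingers": -1, "x": 0, "y": 0, "z": -0.001, "spin": 0},
  {"fingers": -1, "x": 0, "y": 0, "z": -0.002, "spin": 0},
  {"fingers": -1, "x": 0, "y": 0, "z": -0.0025, "spin": 0},
  {"fingers": -1, "x": 0, "y": 0, "z": -0.0025, "spin": 0},
])

```text
time_s: 9.82
tcp_pos: [0.5366, 0.0731, 0.1187]
eef_rot: [178.3, -1.2, 168.7]
contact_force: [3.9, -1.5, -6.7]
gripper_width: 0.0355
gripper_force: 25.0
```

```bash
python3 av.py
```

```text
10.075 [ 0.5366  0.0731  0.1187  3.4425 -1.9648 -5.7563 -1.2901 -1.2662 -0.0089] 168.67304447842474 -126.66437417041843 0.035482102379956575
```

Request:
drive_tool([
  {"fingers": -1, "x": 0, "y": 0, "z": -0.001, "spin": 0},
  {"fingers": -1, "x": 0, "y": 0, "z": -0.002, "spin": 0},
  {"fingers": -1, "x": 0, "y": 0, "z": -0.0031, "spin": 0},
  {"fingers": -1, "x": 0, "y": 0, "z": -0.0031, "spin": 0},
  {"fingers": -1, "x": 0, "y": 0, "z": -0.0031, "spin": 0},
])

```text
time_s: 10.7
tcp_pos: [0.5366, 0.0731, 0.1218]
eef_rot: [178.3, -1.2, 168.7]
contact_force: [1.9, -2.0, -5.1]
gripper_width: 0.0352
gripper_force: 25.0
```

```bash
python3 av.py
```

```text
10.95 [ 0.5366  0.0731  0.1218  2.8029 -2.1341 -5.813  -1.4784 -0.9098 -0.0115] 168.6756386298309 -126.67477009293165 0.03574906324239061
```

Request:
drive_tool([
  {"fingers": -1, "x": 0, "y": 0, "z": 0, "spin": -0.05},
  {"fingers": -1, "x": 0, "y": 0, "z": 0, "spin": -0.1},
  {"fingers": -1, "x": 0, "y": 0, "z": 0, "spin": -0.15},
  {"fingers": -1, "x": 0, "y": 0, "z": 0, "spin": -0.2},
  {"fingers": -1, "x": 0, "y": 0, "z": 0, "spin": -0.25},
  {"fingers": -1, "x": 0, "y": 0, "z": 0, "spin": -0.3},
  {"fingers": -1, "x": 0, "y": 0, "z": 0, "spin": -0.3},
])

```text
time_s: 11.82
tcp_pos: [0.5368, 0.0728, 0.1218]
eef_rot: [178.0, -0.6, -174.2]
contact_force: [2.6, -4.1, -5.4]
gripper_width: 0.0355
gripper_force: 25.0
```

```bash
python3 av.py
```

```text
12.075 [ 0.5368  0.0729  0.1218  3.1186 -4.2041 -6.0138 -2.3533 -1.2037  0.0156] -174.21447978335533 -109.56251261479639 0.03539055145060757
```

Request:
drive_tool([
  {"fingers": -1, "x": 0, "y": 0, "z": 0, "spin": -0.05},
  {"fingers": -1, "x": 0, "y": 0, "z": 0, "spin": -0.1},
  {"fingers": -1, "x": 0, "y": 0, "z": 0, "spin": -0.15},
  {"fingers": -1, "x": 0, "y": 0, "z": 0, "spin": -0.2},
  {"fingers": -1, "x": 0, "y": 0, "z": 0, "spin": -0.2},
])

```text
time_s: 12.7
tcp_pos: [0.5369, 0.0728, 0.1219]
eef_rot: [178.0, -0.2, -162.7]
contact_force: [4.5, -4.9, -5.7]
gripper_width: 0.0356
gripper_force: 25.0
```

```bash
python3 av.py
```

```text
12.95 [ 5.3690e-01  7.2800e-02  1.2190e-01  3.5188e+00 -4.9256e+00 -5.8921e+00
 -2.5225e+00 -1.3955e+00  2.9000e-03] -162.76358099663307 -98.10329506047374 0.03537040664611591
```

Request:
drive_tool([
  {"fingers": -1, "x": 0, "y": 0, "z": 0, "spin": -0.05},
  {"fingers": -1, "x": 0, "y": 0, "z": 0, "spin": -0.1},
  {"fingers": -1, "x": 0, "y": 0, "z": 0, "spin": -0.15},
  {"fingers": -1, "x": 0, "y": 0, "z": 0, "spin": -0.2},
  {"fingers": -1, "x": 0, "y": 0, "z": 0, "spin": -0.2},
])

```text
time_s: 13.58
tcp_pos: [0.5372, 0.0729, 0.122]
eef_rot: [178.0, 0.2, -151.3]
contact_force: [3.9, -5.4, -5.5]
gripper_width: 0.0357
gripper_force: 25.0
```

```bash
python3 av.py
```

```text
13.825 [ 0.5371  0.0728  0.122   4.0486 -4.6537 -6.1445 -2.5386 -1.634   0.0147] -151.30897840410728 -86.64422027396614 0.035512060424341435
```

Request:
drive_tool([
  {"fingers": -1, "x": 0, "y": 0, "z": 0, "spin": -0.05},
  {"fingers": -1, "x": 0, "y": 0, "z": -0.0001, "spin": -0.1},
  {"fingers": -1, "x": 0, "y": 0, "z": -0.0002, "spin": -0.15},
  {"fingers": -1, "x": 0, "y": 0, "z": -0.0003, "spin": -0.2},
  {"fingers": -1, "x": 0, "y": 0, "z": -0.0003, "spin": -0.2},
])

```text
time_s: 14.45
tcp_pos: [0.5373, 0.0729, 0.1224]
eef_rot: [178.1, 0.7, -139.8]
contact_force: [4.7, -4.7, -5.9]
gripper_width: 0.0352
gripper_force: 25.0
```

```bash
python3 av.py
```

```text
14.7 [ 0.5373  0.0729  0.1224  4.4621 -5.3607 -6.098  -2.5103 -1.8114  0.0104] -139.85279527098757 -75.18206698012315 0.03535642786291667
```

Request:
drive_tool([
  {"fingers": -1, "x": 0, "y": 0, "z": -0.0002, "spin": -0.05},
  {"fingers": -1, "x": 0, "y": 0, "z": -0.0004, "spin": -0.1},
  {"fingers": -1, "x": 0, "y": 0, "z": -0.0006, "spin": -0.15},
  {"fingers": -1, "x": 0, "y": 0, "z": -0.0008, "spin": -0.2},
  {"fingers": -1, "x": 0, "y": 0, "z": -0.0009, "spin": -0.25},
  {"fingers": -1, "x": 0, "y": 0, "z": -0.001, "spin": -0.3},
  {"fingers": -1, "x": 0, "y": 0, "z": -0.001, "spin": -0.3},
])

```text
time_s: 15.58
tcp_pos: [0.5375, 0.073, 0.1234]
eef_rot: [178.4, 1.2, -122.6]
contact_force: [4.0, -4.7, -6.2]
gripper_width: 0.0356
gripper_force: 25.0
```

```bash
python3 av.py
```

```text
15.825 [ 5.3750e-01  7.3000e-02  1.2340e-01  4.7104e+00 -4.4134e+00 -6.4983e+00
 -2.2068e+00 -1.8654e+00  1.0000e-03] -122.67707553551762 -58.00159564047181 0.03553114728972782
```

Request:
drive_tool([
  {"fingers": -1, "x": 0, "y": 0, "z": -0.0002, "spin": -0.05},
  {"fingers": -1, "x": 0, "y": 0, "z": -0.0004, "spin": -0.1},
  {"fingers": -1, "x": 0, "y": 0, "z": -0.0006, "spin": -0.15},
  {"fingers": -1, "x": 0, "y": 0, "z": -0.0008, "spin": -0.2},
  {"fingers": -1, "x": 0, "y": 0, "z": -0.0009, "spin": -0.25},
  {"fingers": -1, "x": 0, "y": 0, "z": -0.001, "spin": -0.3},
  {"fingers": -1, "x": 0, "y": 0, "z": -0.001, "spin": -0.3},
])

```text
time_s: 16.7
tcp_pos: [0.5376, 0.0731, 0.1245]
eef_rot: [178.8, 1.7, -105.5]
contact_force: [5.1, -4.4, -6.0]
gripper_width: 0.0357
gripper_force: 25.0
```

```bash
python3 av.py
```

```text
16.95 [ 0.5376  0.0732  0.1244  4.1774 -3.9944 -6.1373 -1.8617 -1.8589 -0.0319] -105.490597775574 -40.8152788156652 0.03515298988234518
```

Request:
drive_tool([
  {"fingers": -1, "x": 0, "y": 0, "z": -0.0002, "spin": -0.05},
  {"fingers": -1, "x": 0, "y": 0, "z": -0.0004, "spin": -0.1},
  {"fingers": -1, "x": 0, "y": 0, "z": -0.0006, "spin": -0.15},
  {"fingers": -1, "x": 0, "y": 0, "z": -0.0008, "spin": -0.2},
  {"fingers": -1, "x": 0, "y": 0, "z": -0.0009, "spin": -0.25},
  {"fingers": -1, "x": 0, "y": 0, "z": -0.001, "spin": -0.3},
  {"fingers": -1, "x": 0, "y": 0, "z": -0.001, "spin": -0.3},
])

```text
time_s: 17.82
tcp_pos: [0.5376, 0.0732, 0.1254]
eef_rot: [179.3, 2.0, -88.3]
contact_force: [4.0, -3.3, -6.6]
gripper_width: 0.0354
gripper_force: 25.0
```

```bash
python3 av.py
```

```text
18.075 [ 5.3760e-01  7.3200e-02  1.2540e-01  4.9600e+00 -3.9400e+00 -6.5414e+00
 -1.7196e+00 -1.7883e+00 -2.6000e-03] -88.30030943618212 -23.632702913753082 0.035355596364728376
```

Request:
drive_tool([
  {"fingers": -1, "x": 0, "y": 0, "z": -0.0002, "spin": -0.05},
  {"fingers": -1, "x": 0, "y": 0, "z": -0.0004, "spin": -0.1},
  {"fingers": -1, "x": 0, "y": 0, "z": -0.0006, "spin": -0.15},
  {"fingers": -1, "x": 0, "y": 0, "z": -0.0008, "spin": -0.2},
  {"fingers": -1, "x": 0, "y": 0, "z": -0.0009, "spin": -0.25},
  {"fingers": -1, "x": 0, "y": 0, "z": -0.001, "spin": -0.3},
  {"fingers": -1, "x": 0, "y": 0, "z": -0.001, "spin": -0.3},
])

```text
time_s: 18.95
tcp_pos: [0.5375, 0.0731, 0.1264]
eef_rot: [179.9, 2.1, -71.1]
contact_force: [4.9, -3.2, -6.9]
gripper_width: 0.0355
gripper_force: 25.0
```

```bash
python3 av.py
```

```text
19.2 [ 0.5375  0.0731  0.1264  4.4816 -3.5883 -6.5437 -1.685  -1.6806 -0.0099] -71.09860648635913 -6.447279970015833 0.03518574218610834
```

Request:
drive_tool([
  {"fingers": -1, "x": 0, "y": 0, "z": -0.0001, "spin": -0.05},
  {"fingers": -1, "x": 0, "y": 0, "z": -0.0002, "spin": -0.1},
  {"fingers": -1, "x": 0, "y": 0, "z": -0.0003, "spin": -0.15},
  {"fingers": -1, "x": 0, "y": 0, "z": -0.0003, "spin": -0.2},
  {"fingers": -1, "x": 0, "y": 0, "z": -0.0003, "spin": -0.2},
])

```text
time_s: 19.82
tcp_pos: [0.5375, 0.0731, 0.1266]
eef_rot: [-179.7, 2.0, -59.6]
contact_force: [5.1, -4.4, -6.3]
gripper_width: 0.0354
gripper_force: 25.0
```

```bash
python3 av.py
```

```text
20.075 [ 0.5375  0.0731  0.1266  4.6856 -4.0169 -7.0728 -1.7332 -1.6694  0.0082] -59.6350769146927 5.009812120339498 0.03510594825231599
```

Request:
drive_tool([
  {"fingers": -1, "x": 0, "y": 0, "z": 0, "spin": -0.05},
  {"fingers": -1, "x": 0, "y": 0, "z": 0, "spin": -0.1},
  {"fingers": -1, "x": 0, "y": 0, "z": 0, "spin": -0.15},
  {"fingers": -1, "x": 0, "y": 0, "z": 0, "spin": -0.15},
])

```text
time_s: 20.58
tcp_pos: [0.5375, 0.073, 0.1266]
eef_rot: [-179.4, 2.0, -51.0]
contact_force: [4.6, -4.0, -6.0]
gripper_width: 0.0352
gripper_force: 25.0
```

```bash
python3 av.py
```

```text
20.825 [ 0.5375  0.073   0.1266  4.9198 -3.9466 -6.9439 -1.958  -1.6284 -0.0129] -51.0307342362488 13.606129325813267 0.035718545288612784
```

Request:
drive_tool([
  {"fingers": -1, "x": 0, "y": 0, "z": 0, "spin": -0.05},
  {"fingers": -1, "x": 0, "y": 0, "z": 0, "spin": -0.1},
  {"fingers": -1, "x": 0, "y": 0, "z": 0, "spin": -0.15},
  {"fingers": -1, "x": 0, "y": 0, "z": 0, "spin": -0.15},
])

```text
time_s: 21.32
tcp_pos: [0.5375, 0.073, 0.1266]
eef_rot: [-179.1, 1.8, -42.4]
contact_force: [5.7, -3.9, -6.9]
gripper_width: 0.0351
gripper_force: 25.0
```

```bash
python3 av.py
```

```text
21.575 [ 0.5375  0.0729  0.1266  5.2377 -3.7553 -6.9398 -2.1311 -1.6481 -0.031 ] -42.428700040315675 22.200122198483253 0.03561359456636764
```

Request:
drive_tool([
  {"fingers": -1, "x": 0, "y": 0, "z": 0, "spin": -0.05},
  {"fingers": -1, "x": 0, "y": 0, "z": 0, "spin": -0.1},
  {"fingers": -1, "x": 0, "y": 0, "z": 0, "spin": -0.12},
  {"fingers": -1, "x": 0, "y": 0, "z": 0, "spin": -0.12},
])

```text
time_s: 22.08
tcp_pos: [0.5375, 0.0729, 0.1266]
eef_rot: [-178.9, 1.7, -35.5]
contact_force: [5.7, -4.5, -6.6]
gripper_width: 0.0353
gripper_force: 25.0
```

```bash
python3 av.py
```

```text
22.325 [ 0.5375  0.0729  0.1266  5.234  -3.9667 -6.4176 -2.2447 -1.6729 -0.0672] -35.5558457227123 29.070416270996926 0.03555677253489584
```

Request:
drive_tool([
  {"fingers": -1, "x": 0, "y": 0, "z": 0, "spin": -0.05},
  {"fingers": -1, "x": 0, "y": 0, "z": 0, "spin": -0.08},
  {"fingers": -1, "x": 0, "y": 0, "z": 0, "spin": -0.08},
])

```text
time_s: 22.7
tcp_pos: [0.5375, 0.0729, 0.1267]
eef_rot: [-178.7, 1.6, -31.0]
contact_force: [4.9, -3.9, -6.4]
gripper_width: 0.0353
gripper_force: 25.0
```

```bash
python3 av.py
```

```text
22.95 [ 0.5375  0.0729  0.1267  5.3514 -4.2478 -6.4157 -2.2887 -1.6826 -0.1302] -30.973940435208515 33.6530949267382 0.03530821140302639
```

The hard stop shows as torque rising to −0.13 N m. I'll ease the twist off and lower until the thread carries the spring.

Request:
drive_tool([
  {"fingers": -1, "x": 0, "y": 0, "z": 0, "spin": 0.06},
  {"fingers": -1, "x": 0, "y": 0, "z": 0.0003, "spin": 0.12},
  {"fingers": -1, "x": 0, "y": 0, "z": 0.0008, "spin": 0.15},
  {"fingers": -1, "x": 0, "y": 0, "z": 0.0012, "spin": 0.15},
  {"fingers": -1, "x": 0, "y": 0, "z": 0.0016, "spin": 0.15},
  {"fingers": -1, "x": 0, "y": 0, "z": 0.0016, "spin": 0.15},
])

```text
time_s: 23.7
tcp_pos: [0.5376, 0.073, 0.1254]
eef_rot: [-179.0, 1.8, -39.6]
contact_force: [3.6, -3.6, -3.7]
gripper_width: 0.0354
gripper_force: 25.0
```

```bash
python3 av.py
```

```text
23.95 [ 0.5376  0.073   0.1255  3.9608 -4.2891 -3.4745 -2.0907 -1.164  -0.0501] -39.55969481945712 25.06643787295814 0.035435337376490905
```

Request:
drive_tool([
  {"fingers": -1, "x": 0, "y": 0, "z": 0.0005, "spin": 0},
  {"fingers": -1, "x": 0, "y": 0, "z": 0.0009, "spin": 0},
  {"fingers": -1, "x": 0, "y": 0, "z": 0.0009, "spin": 0},
  {"fingers": 1, "x": 0, "y": 0, "z": 0.0009, "spin": 0},
  {"fingers": 1, "x": 0, "y": 0, "z": 0.0009, "spin": 0},
  {"fingers": 1, "x": 0, "y": 0, "z": 0.0009, "spin": 0},
  {"fingers": 1, "x": 0, "y": 0, "z": 0.0009, "spin": 0},
])

```text
time_s: 24.82
tcp_pos: [0.5367, 0.0732, 0.124]
eef_rot: [-179.0, 1.8, -39.5]
contact_force: [-0.1, -0.1, -0.2]
gripper_width: 0.07
gripper_force: 0.0
```

Request:
drive_tool([
  {"fingers": 1, "x": 0, "y": 0, "z": -0.02, "spin": 0},
  {"fingers": 1, "x": 0, "y": 0, "z": -0.05, "spin": 0},
  {"fingers": 1, "x": 0, "y": 0, "z": -0.08, "spin": 0},
  {"fingers": 1, "x": 0, "y": 0, "z": -0.1, "spin": 0},
  {"fingers": 1, "x": 0, "y": 0, "z": -0.1, "spin": 0},
  {"fingers": 1, "x": 0, "y": 0, "z": -0.1, "spin": 0},
])

```text
time_s: 25.58
tcp_pos: [0.5377, 0.0697, 0.2231]
eef_rot: [-179.1, 1.9, -39.5]
contact_force: [-0.5, -0.1, 0.2]
gripper_width: 0.0877
gripper_force: 0.0
```

```bash
python3 - <<'E'
from h import *
s=sensors.get_state(); print(s['time_s'],s['joints'],s['tcp_pos'],s['eef_rot'])
c=snap('wrist','w4.png'); snap('side','s4.png')
for z in (.118,.131): print(wproj(c,s,[.5375,.0735,z]))
print(wproj(c,s,[.533,.18,.084]))
w=cv2.imread('pics/w4.png'); b=cv2.imread('pics/s4.png')[210:320,270:410]
cv2.imwrite('pics/m4.png',np.hstack([cv2.resize(w,(480,360)),cv2.resize(b,(320,251),interpolation=cv2.INTER_CUBIC)[:, :].copy() if 0 else cv2.copyMakeBorder(cv2.resize(b,(320,251),interpolation=cv2.INTER_CUBIC),0,109,0,0,cv2.BORDER_CONSTANT)]))
E
```

```text
25.575 [ 26.6094457    9.40206445 -16.62185846  -2.32932035 -63.91025482
  24.88808786] [0.53772179 0.06969531 0.22310912] [-179.07607055    1.87875105  -39.5106137 ]
(np.float64(318.8729810684425), np.float64(247.38334297035163))
(np.float64(318.40451339305247), np.float64(253.3343732277826))
(np.float64(227.3674943960163), np.float64(314.65613297776406))
```

View pics/m4.png

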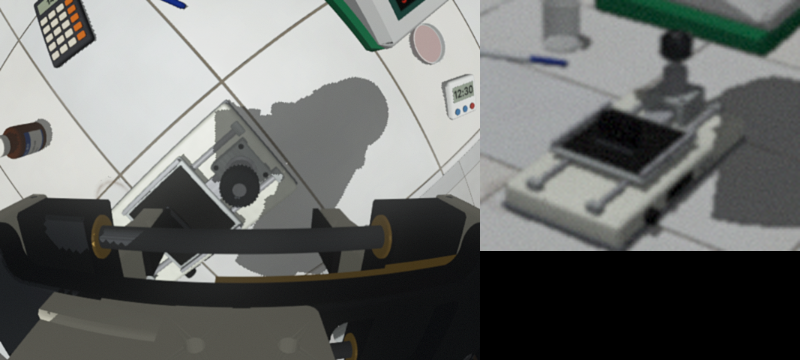

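The side crop shows the knob standing clear of the ferrule. In the wrist view its centre is at (319,253) full scale, which matches a top at 131 mm, about 13 mm up, so it is parked. Next I'll locate the handle from the earlier pictures.

```bash
python3 - <<'E'
from h import *
c=snap('top','t5.png')
print('top handle',atz(c,292,256,.084),'platform',atz(c,298.7,257,.0515))
w=cams.capture('wrist')
s={'tcp_pos':[.5438,.0535,.1855],'eef_rot':[179.19,-1.877,134.35]}
for u,v in ((434,106),(440,112),(408,90)): print(watz(w,s,u,v,.084))
a=cv2.imread('pics/w3.png')[60:180,370:520]; b=cv2.imread('pics/w2.png')[50:150,330:450]
cv2.imwrite('pics/m5.png',np.hstack([cv2.resize(a,(400,320),interpolation=cv2.INTER_CUBIC),cv2.resize(b,(384,320),interpolation=cv2.INTER_CUBIC)]))
E
```

```text
top handle [0.53245771 0.18748093 0.084     ] platform [0.53197811 0.17177797 0.0515    ]
[0.5280257  0.18009352 0.084     ]
[0.53374464 0.18034207 0.084     ]
[0.5083131  0.17447814 0.084     ]
```

View pics/m5.png

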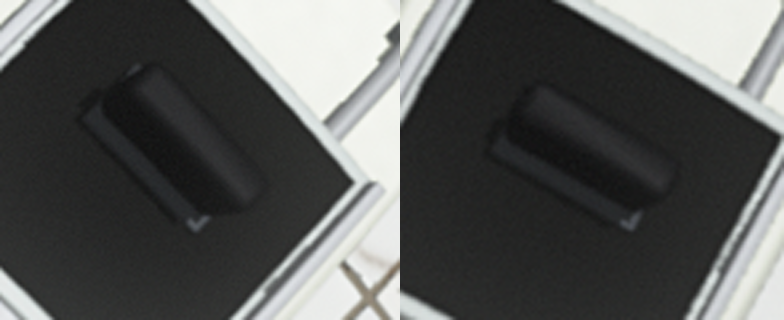

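The crops show the handle's top face centred near (445,109) in w3 and (393,92) in w2. Both give a handle at about (0.534, 0.183), in line with the shaker axis.

Request:
drive_tool([
  {"fingers": 1, "x": -0.02, "y": -0.02, "z": 0, "spin": 0.15},
  {"fingers": 1, "x": -0.04, "y": -0.045, "z": 0, "spin": 0.3},
  {"fingers": 1, "x": -0.06, "y": -0.07, "z": 0, "spin": 0.45},
  {"fingers": 1, "x": -0.0742, "y": -0.0853, "z": 0, "spin": 0.6},
  {"fingers": 1, "x": -0.0742, "y": -0.0853, "z": 0.02, "spin": 0.75},
  {"fingers": 1, "x": -0.0742, "y": -0.0853, "z": 0.05, "spin": 0.857},
  {"fingers": 1, "x": -0.0742, "y": -0.0853, "z": 0.07, "spin": 0.857},
  {"fingers": 1, "x": -0.0742, "y": -0.0853, "z": 0.07, "spin": 0.857},
  {"fingers": 1, "x": -0.0742, "y": -0.0853, "z": 0.07, "spin": 0.857},
])

```text
time_s: 26.9
tcp_pos: [0.5347, 0.1852, 0.1583]
eef_rot: [179.3, 1.9, -88.6]
contact_force: [-0.1, -0.6, 0.0]
gripper_width: 0.0879
gripper_force: 0.0
```

```bash
python3 - <<'E'
from h import *
s=sensors.get_state(); print(s['time_s'],s['tcp_pos'],s['eef_rot'])
R=Ro.from_euler('xyz',s['eef_rot'],degrees=True).as_matrix()
print(R.T@(np.array([.5345,.183,.084])-s['tcp_pos'])); c=snap('wrist','w6.png'); print(wproj(c,s,[.5345,.183,.084]))
E
```

```text
26.9 [0.5347148  0.18519359 0.15829475] [179.27356034   1.9248411  -88.60049747]
[ 0.0046819  -0.00067219  0.07417679]
(np.float64(319.8416029229222), np.float64(255.82307824232652))
```

View pics/w6.png

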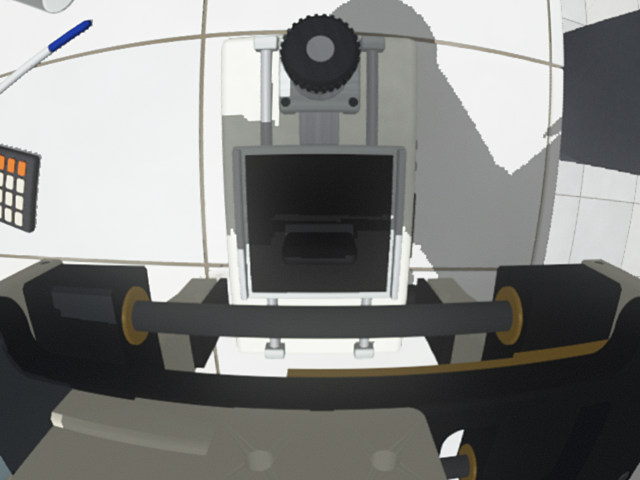

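The handle's top is near (320,250) against a prediction of (320,256), and it lies centred between the fingers. I'll descend and grip.

Request:
drive_tool([
  {"fingers": 1, "x": 0.005, "y": 0, "z": 0.02, "spin": 0},
  {"fingers": 1, "x": 0.0055, "y": 0, "z": 0.045, "spin": 0},
  {"fingers": 1, "x": 0.0055, "y": 0, "z": 0.065, "spin": 0},
  {"fingers": 1, "x": 0.0055, "y": 0, "z": 0.075, "spin": 0},
  {"fingers": 1, "x": 0.0055, "y": 0, "z": 0.075, "spin": 0},
  {"fingers": -1, "x": 0.0055, "y": 0, "z": 0.075, "spin": 0},
  {"fingers": -1, "x": 0.0055, "y": 0, "z": 0.075, "spin": 0},
  {"fingers": -1, "x": 0.0055, "y": 0, "z": 0.075, "spin": 0},
  {"fingers": -1, "x": 0.0055, "y": 0, "z": 0.075, "spin": 0},
  {"fingers": -1, "x": 0.0055, "y": 0, "z": 0.075, "spin": 0},
], newtons=20)

```text
time_s: 28.2
tcp_pos: [0.5354, 0.1827, 0.0829]
eef_rot: [179.5, 2.0, -88.6]
contact_force: [8.4, 0.2, -1.8]
gripper_width: 0.0459
gripper_force: 20.0
```

Request:
drive_tool([
  {"fingers": -1, "x": -0.006, "y": 0, "z": 0.0002, "spin": 0},
  {"fingers": -1, "x": -0.012, "y": 0, "z": 0.0004, "spin": 0},
  {"fingers": -1, "x": -0.018, "y": 0, "z": 0.0006, "spin": 0},
  {"fingers": -1, "x": -0.024, "y": 0, "z": 0.0008, "spin": 0},
  {"fingers": -1, "x": -0.03, "y": 0, "z": 0.001, "spin": 0},
  {"fingers": -1, "x": -0.036, "y": 0, "z": 0.0012, "spin": 0},
  {"fingers": -1, "x": -0.04, "y": 0, "z": 0.0014, "spin": 0},
  {"fingers": -1, "x": -0.043, "y": 0, "z": 0.0015, "spin": 0},
  {"fingers": -1, "x": -0.044, "y": 0, "z": 0.0015, "spin": 0},
  {"fingers": -1, "x": -0.044, "y": 0, "z": 0.0015, "spin": 0},
])

```text
time_s: 29.45
tcp_pos: [0.5344, 0.2267, 0.083]
eef_rot: [179.4, 2.0, -88.6]
contact_force: [8.5, -1.9, -4.8]
gripper_width: 0.0456
gripper_force: 20.0
```

Request:
drive_tool([
  {"fingers": -1, "x": -0.001, "y": 0, "z": 0, "spin": 0},
  {"fingers": -1, "x": -0.0015, "y": 0, "z": 0, "spin": 0},
  {"fingers": -1, "x": -0.0015, "y": 0, "z": 0, "spin": 0},
])

```text
time_s: 29.82
tcp_pos: [0.5344, 0.2273, 0.083]
eef_rot: [179.4, 1.9, -88.6]
contact_force: [9.0, -4.9, -3.6]
gripper_width: 0.0459
gripper_force: 20.0
```

Request:
drive_tool([
  {"fingers": 1, "x": 0, "y": 0, "z": 0, "spin": 0},
  {"fingers": 1, "x": 0, "y": 0, "z": 0, "spin": 0},
  {"fingers": 1, "x": 0, "y": 0, "z": 0, "spin": 0},
  {"fingers": 1, "x": 0, "y": 0, "z": 0, "spin": 0},
  {"fingers": 1, "x": 0, "y": 0, "z": -0.02, "spin": 0},
  {"fingers": 1, "x": 0, "y": 0, "z": -0.06, "spin": 0},
  {"fingers": 1, "x": 0, "y": 0, "z": -0.1, "spin": 0},
  {"fingers": 1, "x": 0, "y": 0, "z": -0.12, "spin": 0},
  {"fingers": 1, "x": 0, "y": 0, "z": -0.12, "spin": 0},
  {"fingers": 1, "x": 0, "y": 0, "z": -0.12, "spin": 0},
])

```text
time_s: 31.08
tcp_pos: [0.5334, 0.2234, 0.2017]
eef_rot: [179.2, 1.9, -88.6]
contact_force: [-0.7, 0.3, -0.7]
gripper_width: 0.0875
gripper_force: 0.0
```

```bash
python3 - <<'E'
from h import *
s=sensors.get_state(); c=snap('wrist','w7.png'); print(s['time_s'],s['tcp_pos'])
for p in ([.5375,.0735,.118],[.5375,.0735,.131],[.5335,.226,.084]): print(wproj(c,s,p))
E
```

```text
31.075 [0.53339291 0.2233614  0.20170425]
(np.float64(318.1138845762611), np.float64(10.231885660842039))
(np.float64(318.2247376683021), np.float64(3.0013949564029474))
(np.float64(318.5127217935257), np.float64(242.87451059708346))
```

View pics/w7.png

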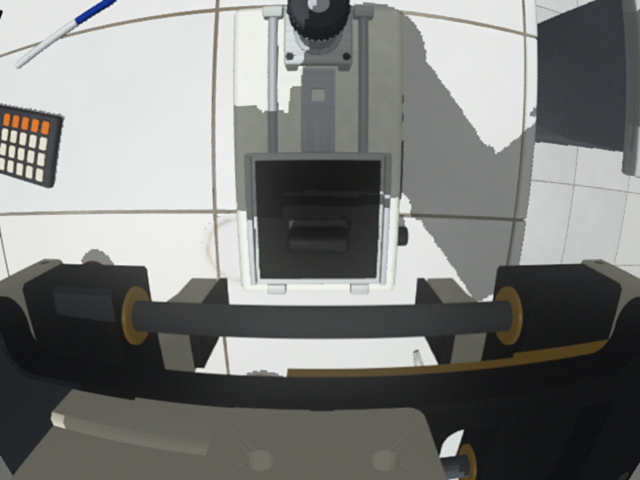

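The platform is at the rod-end blocks (278,288) and (360,288), its end stop. The knob near (319,5) is still up, and the gripper is clear of everything, so I'm handing in.

```bash
python3 -c "
from plant import r
print(r.close_job())"
```

```text
the job is handed in; nothing more can be done
None
```

The job is handed in, with no verdict shown: the screw is unscrewed to its stop and stays parked up (about 13 mm), and the platform was slid to its end stop by the handle and let go.

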